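# Return the curing light to its keyed charging dock

### The arm

A 6-joint arm with a two-finger parallel gripper is mounted at the origin on the work surface. World frame = base frame: x ahead of the robot, y to its left, z up, the work surface at z = 0. Lengths are in m, angles in degrees, forces in N, time in s.
With the tool pointing down it reaches from about 0.3 to 0.75 m from the base axis. Payload 8.5 kg.
Tool frame: the origin (TCP) lies at the very end of the fingers, on their centre line; the grasp point (between the pads) lies env.pinch_z behind it (env.pinch_z is the distance from the TCP to the grasp point, in m); z points along the fingers, y is the line along which they close (so a half turn about z gives the same grasp; the last joint's range is limited). The gripper opens to 85 mm and grips with 20 to 120 N. Pads are 22 mm wide; open, the fingers measure 114 mm over their backs; the gripper's body (76 mm by 85 mm) begins 54 mm behind the grasp point. The pads swing forward as they close: fully open they stand 13 mm farther back than shut.
Start: joints at [-86.362, 21.807, 74.336, -0, 83.858, -12.336], TCP at [0.151, -0.529, 0.231] pointing down, gripper open.
Joint ranges: [-178.18, 178.18], [-50.72, 133.34], [12.68, 142.11], [-81.47, 261.47], [9.98, 163.14], [-165.26, 165.26]. Speed limits (degrees/s): [136.94, 136.94, 180, 180, 180, 180].

### API

Orientations are given as a 3x3 rotation matrix whose columns are the frame's x, y, z axes.
In Python, from rig import telemetry, get_image, env gives the robot as it stands. The module is installed in compiled form; this text tells all that it offers.
- The arm moves only by the tool apply_moves, never from a script. Its argument "series" is a list of rows, each a list of 7 numbers: the shift along the tool's x, y, z in mm, then the turn, a rotation vector about the tool's x, y, z in degrees, then the opening, from 0 (shut) to 1 (fully open). A call has 1 to 12 rows; each row shifts and turns the commanded pose from where the row before left it, along the tool's axes as they then stand; what a row does not reach is not made up. A row lasts 1/8 s, in which the tool goes at most 62.5 mm and 10.7 degrees, less where a joint would pass 70% of its speed; a pose out of reach is approached as far as the arm can. A call with a gripper value outside its range is refused whole. The fingers move at their own pace and stop on an object; "grip_force" is the grip in N (left out, the last holds). Time passes only in rows, so rows that do not move let the fingers close. It gives the time, the measured TCP pose, the force, the opening and the grip force at its end, in the units of the state.
- telemetry.observe(): the state, without advancing time (a new reading comes with each control period).
- get_image(name): name is "scene" or "top"; returns a dict with "frame" (384x512x3 uint8, red, green, blue), "z_map" (384x512 float32, m along the optical axis (not along the pixel's ray), 0 where there is no reading), "vertical_fov" (degrees; the focal length in pixels is half the picture's height over the tangent of half this angle, whatever the lens; pixels are square), "cx", "cy" (the principal point, pixels), "eye" and "attitude" of the camera in the world. Camera axes: x right, y up, looking along -z (the intrinsics and any distortion apply to the point x, -y, -z); pixel columns grow to the right and rows downward; lengths in m; the calibration is good to about 2 mm. A picture is of the moment at which its call begins.
- env.close_job(): hands the job in; it is judged then, once.
The state is a dict: "time_s": time; "q": joint angles; "qvel": joint speeds; "joint_efforts": joint torques, N m; "position": TCP position; "tool_rot": TCP orientation; "ft_force": force on the tool from outside, world axes, zero at the start; "wrist_torque": the same for the moment, N m; "grip_width": finger opening in m; "gripper_force": force on a finger pad.
Only numpy, scipy, OpenCV 4.12 (cv2) and the standard library are available. Lean on these libraries where they do the work, as an engineer would, in place of code of your own. Each camera call takes 0.05 s, during which the arm holds its last target. There are 200 camera calls.

### The job

Put the dental curing light on charge: take it out of the handpiece block, turn it so that the flat on its foot matches the flat of the leaning charging well, and slide it in fully home, keeping hold of it until it is down. Then let go, and leave everything else on the table where it is.

Things in the scene. Friction and masses are not known exactly. Their poses are not given: they have to be found in the camera images.
- light_mid (a point): Centre (half-way up, on the axis) of the curing light, a loose cordless wand 165 mm long, 0.13 to 0.2 kg, standing in the end bore of the handpiece block, turned any way, leaning up to 3 degrees. z runs along the wand from foot to head, +x to the side with the flat. Foot (lowest 80 mm): aluminium, D section, diameter 30 mm with one flat 9.5 mm from the axis, bottom edge chamfered 2 mm.
- light_grip (a point): Point on the same wand's axis, 112 mm above its underside, same axes as light_mid: middle of the plain round white grip, diameter 28 mm, from 84 to 138 mm above the underside: the place to hold it, high enough to stay clear of block and dock. Above it a thin neck and small head, top at 165 mm, nowhere wider than the grip; the head's lens and the grey push button look to the flat's side.
- dock_mouth (a point): Centre of the mouth of the charging dock's keyed well. Dock: fixed white oval plinth 120 by 96 mm carrying a grey sleeve 47 mm across that leans 30 degrees from vertical, to the robot's side. z points out of the well along its axis; +x to the well's flat, on the upper, far side; y is level. D hole of diameter 33 mm, flat 11 mm from the axis (1.5 mm play all round), mouth flared by 3 mm.
- dock_floor (a point): Centre of the well's floor, 45 mm below dock_mouth along the well's axis, same axes. Home: the wand's underside rests here, so light_mid lies 82.5 mm out along z, and the wand's x, y, z axes lie along the well's (a few degrees of play). The wand sticks by friction in the leaning well, so it must be pushed home along the axis; a few newtons are enough.
- rack_bore (a point): Centre of the mouth of the round bore, 32 mm wide and 48 mm deep, in which the light stands: one end of the aluminium handpiece block (66 by 180 mm, 55 mm high, fixed), whose long side runs along this point's y; its top is at this height. Two bores 55 and 110 mm further along +y hold the two handpieces.
- handpiece_a: Steel straight dental handpiece standing in the middle bore of the block, 96 mm long, 20 mm thick, its top 103 mm above the table; loose. Origin at its underside.
- handpiece_b: Steel contra-angle dental handpiece standing in the far end bore of the block, 103 mm long, 19 mm thick, its top about 111 mm above the table; loose. Origin at its underside.
- cup: Loose open steel cup, 56 mm wide, 60 mm high, between block and dock. Origin at its underside.
- pot: Loose small green plastic pot, 48 mm wide, 35 mm high, between robot and the task's things. Origin at its underside.
- drum_large: Loose steel drum with knobbed lid, 107 mm wide, 117 mm high, at the far side of the table. Origin at its underside.
- drum_small: Loose steel drum with knobbed lid, 87 mm wide, 97 mm high, at the far side of the table. Origin at its underside.

How it is judged (in metres and radians):
On the way:
1. the light is guided down the well in the gripper: still held when within 15 mm of home (contact force between the fingers and light above 0.5 N and z of light_mid in the frame of dock_mouth between 0.03 and 0.0525 m and angle between the z axis of light_mid and the z axis of dock_mouth, either way round below 0.2 rad), for 0.1 s.
At the end, for the whole second after the job is handed in: The curing light stands in the dock's well with its flat on the well's flat: its foot within 4 mm of the well's floor, its axis within 8 degrees of the well's and 10 mm beside it at mid-length, its flat within 14 degrees of the well's, let go and at rest (z of light_mid in the frame of dock_mouth between 0.033 and 0.0415 m and x of light_mid in the frame of dock_mouth between -0.01 and 0.01 m and y of light_mid in the frame of dock_mouth between -0.01 and 0.01 m and angle between the z axis of light_mid and the z axis of dock_mouth, either way round below 0.15 rad and angle between the x axis of light_mid and the x axis of dock_mouth, either way round below 0.25 rad and linear speed of light below 0.02 m/s); the robot touches nothing.
It fails at once if a handpiece in the block is moved more than 30 mm (distance of any of handpiece_a, handpiece_b from where it was at the start of the episode above 0.03 m).
It fails at once if the cup, the pot or a drum is moved more than 30 mm (distance of any of cup, pot, drum_large, drum_small from where it was at the start of the episode above 0.03 m).
It also fails if it takes over 45 s, if anything falls off the work surface, if the arm or the gripper's body presses on something with over 40 N, if the wrist force passes 120 N, or if a joint passes its speed limit or range.

## Working session

There is one attempt and no reset: what is moved stays moved. The work goes in short steps, Python scripts to look and compute and a tool call to move; the robot and the scene stay as the last step left them, time stands still between calls to the robot, and variables do not carry over. Pictures are saved under pics/ and viewed, at most 10 in all, crops included, and the job is handed in when it is done.

Besides the shell and the picture viewer there is one more tool, called after "Request:" in YAML: its name, and indented under it one key for each argument. apply_moves: Moves the arm, as the interface text tells. Its arguments: {"type":"object","properties":{"series":{"type":"array"},"grip_force":{"type":"number"}},"required":["series"]}

```bash
mkdir -p pics
cat > h.py <<'E'
import numpy as np, cv2
from rig import telemetry, get_image, env
def K(im):
    f=im['frame'].shape[0]/2/np.tan(np.radians(im['vertical_fov'])/2); return f
def cloud(im):
    f=K(im); z=im['z_map']; h,w=z.shape
    u,v=np.meshgrid(np.arange(w),np.arange(h))
    p=np.stack([(u-im['cx'])/f*z,-(v-im['cy'])/f*z,-z],-1)
    P=p@np.array(im['attitude']).T+np.array(im['eye']); P[z==0]=np.nan
    return P
E
python3 - <<'E'
from h import *
for n in('scene','top'):
    im=get_image(n); print(n,{k:v for k,v in im.items() if k not in('frame','z_map')})
    cv2.imwrite(f'pics/{n}0.png',im['frame'][:,:,::-1]); np.savez(f'pics/{n}0.npz',P=cloud(im),frame=im['frame'])
print(env.pinch_z, telemetry.observe())
E
```

```text
scene {'vertical_fov': 51.902750421779096, 'cx': 252.67825105797417, 'cy': 190.27285504828228, 'eye': array([1.23956776, 0.0019019 , 0.58444011]), 'attitude': array([[ 0.02533053, -0.60342093,  0.79702042],
       [ 0.99950803,  0.03003751, -0.00902461],
       [-0.01849487,  0.79685691,  0.60388493]])}
top {'vertical_fov': 57.63048299413486, 'cx': 254.87057505653178, 'cy': 190.3761968444924, 'eye': array([ 0.50264734, -0.01097365,  0.78668226]), 'attitude': array([[-0.01402285,  0.99244386, -0.12189562],
       [-0.9997744 , -0.01197144,  0.01754544],
       [ 0.0159536 ,  0.12211416,  0.99238783]])}
0.0187 {'time_s': 0.1, 'q': array([-8.63614837e+01,  2.18375812e+01,  7.43781369e+01,  9.41267117e-04,
        8.38575354e+01, -1.23356610e+01]), 'qvel': array([ 0.02742299, -0.03733612, -0.13843881,  0.01861955,  0.04255888,
        0.02161499]), 'joint_efforts': array([ 3.29177812e-03, -4.49222016e+01, -2.31660050e+01, -2.22379272e-04,
        3.66255947e-03, -1.35694404e-05]), 'position': array([ 0.151349  , -0.52850572,  0.23078267]), 'tool_rot': array([[ 9.61386322e-01,  2.75202355e-01, -6.48354010e-05],
       [ 2.75202211e-01, -9.61385517e-01,  1.27697446e-03],
       [ 2.89094563e-04, -1.24550862e-03, -9.99999183e-01]]), 'ft_force': array([ 0.42651475,  0.08369388, -0.73349861]), 'wrist_torque': array([0.00204568, 0.03008242, 0.00188101]), 'gripper_force': 0.0, 'grip_width': 0.08533778072258581}
```

View pics/scene0.png

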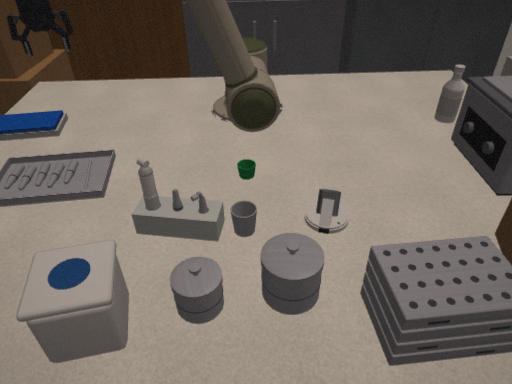

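View pics/top0.png

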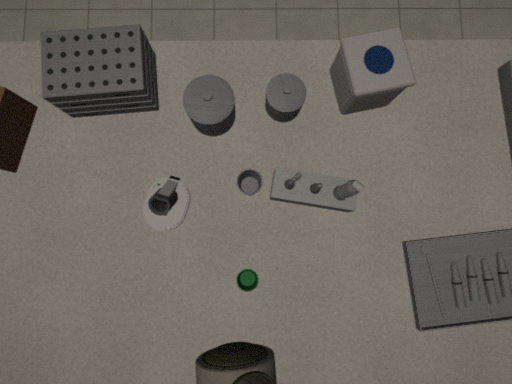

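The scene view shows the light at about (148,185) in the block's end bore and the dock at (327,213). In the top view the light is at (348,188) and the dock at (167,203), with the cup between them at (249,182).

Run:
```python
from h import *
S=np.load('pics/scene0.npz');T=np.load('pics/top0.npz')
def crop(im,u,v,r=32): return cv2.resize(im[v-r:v+r,u-r:u+r,::-1],(390,390),interpolation=cv2.INTER_CUBIC)
a=np.hstack([crop(S['frame'],150,185),crop(S['frame'],327,210)]);
b=np.hstack([crop(T['frame'],345,190),crop(T['frame'],167,203)])
cv2.imwrite('pics/cr.png',cv2.resize(np.vstack([a,b]),(600,600)))
def box(P,lo,hi): return np.all((P>lo)&(P<hi),-1)
for n,D in(('scene',S),('top',T)):
    P=D['P']
    # table level
    print(n,'table',np.nanmedian(P[box(P,[.3,-.1,-.02],[.5,.1,.02])][:,2]))
    uv={'scene':(180,215),'top':(315,195)}[n]
    for nm,(c0,c1,r0,r1) in {'scene':{'light':(130,165,155,215),'dock':(300,355,180,235),'block':(130,230,190,240)},'top':{'light':(325,370,170,215),'dock':(140,195,170,235),'block':(265,365,165,215)}}[n].items():
        Q=P[r0:r1,c0:c1].reshape(-1,3); Q=Q[~np.isnan(Q[:,0])]
        zs=np.arange(.01,.24,.01)
        print(nm)
        for z in zs:
            q=Q[abs(Q[:,2]-z)<.005]
            if len(q)>4: print(' z%.2f n%d x %.3f..%.3f y %.3f..%.3f mean %.4f %.4f'%(z,len(q),q[:,0].min(),q[:,0].max(),q[:,1].min(),q[:,1].max(),*q[:,:2].mean(0)))
```

```text
scene table 0.0015082729912443416
light
 z0.05 n61 x 0.553..0.612 y -0.243..-0.176 mean 0.5880 -0.2084
 z0.06 n313 x 0.551..0.615 y -0.244..-0.176 mean 0.5940 -0.2088
 z0.07 n58 x 0.584..0.602 y -0.218..-0.190 mean 0.5965 -0.2014
 z0.08 n57 x 0.583..0.601 y -0.218..-0.190 mean 0.5964 -0.2013
 z0.09 n66 x 0.580..0.601 y -0.218..-0.190 mean 0.5950 -0.2012
 z0.10 n50 x 0.583..0.602 y -0.214..-0.191 mean 0.5956 -0.2007
 z0.11 n56 x 0.584..0.600 y -0.217..-0.191 mean 0.5956 -0.2019
 z0.12 n57 x 0.584..0.600 y -0.217..-0.191 mean 0.5953 -0.2014
 z0.13 n62 x 0.585..0.602 y -0.218..-0.190 mean 0.5955 -0.2014
 z0.14 n64 x 0.582..0.600 y -0.218..-0.190 mean 0.5949 -0.2012
 z0.15 n79 x 0.578..0.599 y -0.219..-0.191 mean 0.5921 -0.2023
 z0.16 n37 x 0.585..0.598 y -0.217..-0.194 mean 0.5909 -0.2037
 z0.17 n71 x 0.577..0.596 y -0.218..-0.194 mean 0.5882 -0.2051
dock
 z0.01 n456 x 0.521..0.636 y 0.123..0.225 mean 0.5973 0.1667
 z0.02 n427 x 0.518..0.628 y 0.126..0.221 mean 0.5884 0.1717
 z0.03 n111 x 0.583..0.618 y 0.146..0.190 mean 0.6047 0.1638
 z0.04 n126 x 0.572..0.610 y 0.148..0.192 mean 0.597
[... 2823 characters left out ...]
-0.1409
 z0.07 n55 x 0.572..0.608 y -0.197..-0.089 mean 0.5912 -0.1468
 z0.08 n44 x 0.571..0.610 y -0.201..-0.089 mean 0.5903 -0.1531
 z0.09 n60 x 0.571..0.608 y -0.214..-0.090 mean 0.5894 -0.1610
 z0.10 n93 x 0.572..0.623 y -0.203..-0.094 mean 0.6011 -0.1338
 z0.11 n39 x 0.572..0.620 y -0.207..-0.097 mean 0.5929 -0.1582
 z0.12 n19 x 0.573..0.596 y -0.200..-0.190 mean 0.5816 -0.1932
 z0.13 n22 x 0.572..0.597 y -0.208..-0.190 mean 0.5815 -0.1954
 z0.14 n22 x 0.573..0.592 y -0.209..-0.190 mean 0.5807 -0.1938
 z0.15 n85 x 0.572..0.599 y -0.212..-0.190 mean 0.5836 -0.1983
 z0.16 n9 x 0.578..0.592 y -0.203..-0.197 mean 0.5830 -0.1989
 z0.17 n108 x 0.574..0.595 y -0.215..-0.193 mean 0.5837 -0.2043
```

View pics/cr.png

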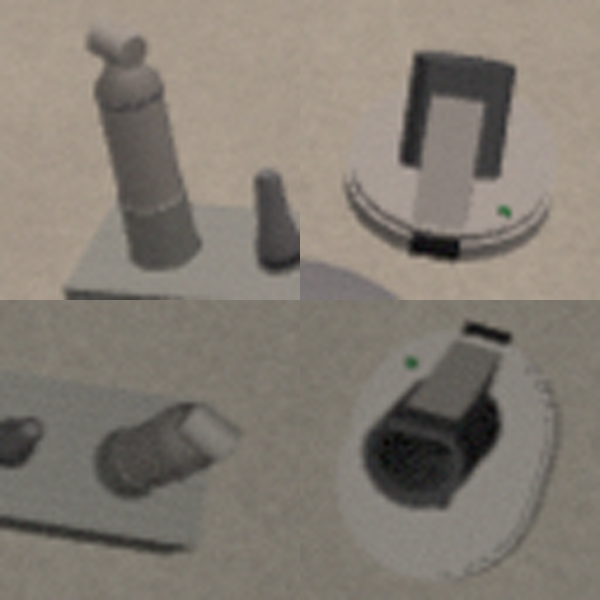

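The crops show the light's head as a short cross-bar. No button or flat is visible from either camera, so the flat faces away from both, about -y/-x. The dock's grey sleeve opens toward the robot, with a pale spine on its upper far side. Next I fit the cylinders.

```bash
cat > fit.py <<'E'
from h import *
from scipy.optimize import least_squares
def cyl(P,p0,z0,r,tilt=None,it=4,tol=.004):
    """p=(cx,cy,ax,ay): axis through (cx,cy,z0), dir (ax,ay,1); or p=(cx,cy,az) with fixed tilt (deg)"""
    def ax(p):
        d=np.array([p[2],p[3],1.]) if tilt is None else np.array([*(np.tan(np.radians(tilt))*np.array([np.cos(p[2]),np.sin(p[2])])),1.])
        return d/np.linalg.norm(d)
    def res(p,Q):
        return np.linalg.norm(np.cross(Q-[p[0],p[1],z0],ax(p)),axis=1)-r
    p=np.array(p0,float)
    for k in range(it):
        Q=P[abs(res(p,P))<(tol*(3 if k==0 else 1))]
        p=least_squares(res,p,args=(Q,),loss='soft_l1',f_scale=.001).x
    return p,ax(p),Q,np.std(res(p,Q))
E
python3 - <<'E'
from fit import *
S=np.load('pics/scene0.npz')['P'];T=np.load('pics/top0.npz')['P']
pts=lambda P,lo,hi:P[np.all((P>lo)&(P<hi),-1)]
for nm,P in(('S',[S]),('T',[T]),('both',[S,T])):
    L=np.vstack([pts(p,[.56,-.24,.092],[.62,-.17,.142]) for p in P])
    p,a,Q,s=cyl(L,[.584,-.204,0,0],.12,.014); print(nm,'light',p.round(4),len(Q),s.round(4))
    D=np.vstack([pts(p,[.53,.12,.03],[.63,.22,.09]) for p in P])
    p,a,Q,s=cyl(D,[.575,.172,np.radians(165)],.055,.0235,30)
    t=(Q-[p[0],p[1],.055])@a
    print('   dock',p[:2].round(4),np.degrees(p[2]).round(1),len(Q),s.round(4),'t',np.percentile(t,[90,95,98,99,100]).round(4))
H=np.vstack([pts(p,[.56,-.24,.160],[.62,-.17,.19]) for p in(S,T)])
c=H.mean(0);w,v=np.linalg.eigh(np.cov((H-c)[:,:2].T));print('head',c,np.sqrt(w),v[:,1],'zmax',H[:,2].max())
F=np.vstack([pts(p,[.55,-.25,.062],[.63,-.16,.085]) for p in(S,T)])
L0=p
A=np.load('pics/scene0.npz');
for z0 in(.145,.155,.160,.165,.168):
    h=H[(H[:,2]>z0)] if z0>=.16 else np.vstack([pts(p,[.56,-.24,z0],[.62,-.17,z0+.006]) for p in(S,T)])
    print(z0,len(h),h.min(0).round(4),h.max(0).round(4))
# spine and plinth
for nm,P in(('S',S),('T',T)):
    q=pts(P,[.48,.09,.012],[.67,.26,.024]); xy=q[:,:2].astype(np.float32)
    print('plinth',cv2.minAreaRect(xy), np.median(q[:,2]))
b=np.vstack([pts(p,[.5,-.28,.05],[.68,-.03,.06]) for p in(S,T)])[:,:2].astype(np.float32);print('block',cv2.minAreaRect(b))
for n,lo,hi in(('cup',[.55,-.06,.02],[.68,.06,.07]),('pot',[.35,-.06,.01],[.5,.06,.04])):
    q=pts(T,lo,hi);print(n,q.min(0),q.max(0))
E
```

```text
S light [ 0.5848 -0.2047 -0.0021  0.0082] 286 0.0009
   dock [0.5668 0.1752] 162.0 481 0.0018 t [0.0063 0.009  0.0099 0.0101 0.0106]
T light [ 0.5859 -0.2046  0.0047 -0.0009] 102 0.0003
   dock [0.5677 0.175 ] 163.9 352 0.0017 t [0.0112 0.0118 0.0121 0.0125 0.013 ]
both light [ 0.585  -0.2047 -0.0012  0.0039] 388 0.0009
   dock [0.5669 0.175 ] 163.1 845 0.0018 t [0.0096 0.0105 0.0113 0.0116 0.0125]
head [ 0.58609024 -0.20432985  0.16954641] [0.00468755 0.00680777] [0.61598373 0.78775887] zmax 0.17514476482758412
0.145 107 [ 0.5721 -0.2185  0.1451] [ 0.599  -0.1899  0.1507]
0.155 24 [ 0.5783 -0.2111  0.1551] [ 0.5943 -0.1949  0.1604]
0.16 207 [ 0.5735 -0.2177  0.16  ] [ 0.5976 -0.1933  0.1751]
0.165 180 [ 0.5735 -0.2177  0.165 ] [ 0.5965 -0.1933  0.1751]
0.168 146 [ 0.5748 -0.2157  0.1681] [ 0.5961 -0.1939  0.1751]
plinth ((0.5795037746429443, 0.17168521881103516), (0.09449344128370285, 0.11210650205612183), 73.88748168945312) 0.015287419691507431
plinth ((0.5731885433197021, 0.17348608374595642), (0.09513012319803238, 0.12179534137248993), 70.54298400878906) 0.015494841282874261
block ((0.5982657670974731, -0.1342579424381256), (0.21597623825073242, 0.06990368664264679), 80.13134002685547)
cup [ 0.57785482 -0.05985435  0.02010049] [0.63764995 0.01564138 0.06413157]
pot [ 0.38268457 -0.0262257   0.01009122] [0.42833427 0.01807562 0.03972175]
```

Request:
apply_moves:
  series:
    - [42.2,-16,0,0,0,0,1]
    - [42.2,-16,0,0,0,0,1]
    - [42.2,-16,0,0,0,0,1]
    - [42.2,-16,0,0,0,0,1]
    - [42.2,-16,0,0,0,0,1]
    - [42.2,-16,0,0,0,0,1]
    - [42.2,-16,0,0,0,0,1]
    - [42.2,-16,0,0,0,0,1]
    - [42.2,-16,0,0,0,0,1]
    - [42.2,-16,0,0,0,0,1]
    - [42.2,-16,0,0,0,0,1]
    - [42.2,-16,0,0,0,0,1]
  grip_force: 70

```text
time_s: 1.6
position: [0.5864, -0.2037, 0.231]
tool_rot: [[0.961, 0.275, -0.001], [0.275, -0.961, 0.0], [-0.001, -0.001, -1.0]]
ft_force: [-0.0, -0.6, 0.2]
grip_width: 0.0852
gripper_force: 0.0
```

Request:
apply_moves:
  series:
    - [0,0,0,0,0,-9.3,1]
    - [0,0,0,0,0,-9.3,1]
    - [0,0,0,0,0,-9.3,1]
    - [0,0,0,0,0,-9.3,1]
    - [0,0,0,0,0,-9.3,1]
    - [0,0,0,0,0,-9.3,1]
    - [0,0,0,0,0,-9.3,1]
    - [0,0,0,0,0,-9,1]
    - [0,0,0,0,0,0,1]

```text
time_s: 2.72
position: [0.5852, -0.2047, 0.2309]
tool_rot: [[0.0, 1.0, -0.001], [1.0, -0.0, 0.0], [0.0, -0.001, -1.0]]
ft_force: [-0.6, 0.4, 0.0]
grip_width: 0.0855
gripper_force: 0.0
```

Request:
apply_moves:
  series:
    - [0,0,20,0,0,0,1]
    - [0,0,20,0,0,0,1]
    - [0,0,20,0,0,0,1]
    - [0,0,20,0,0,0,1]
    - [0,0,15,0,0,0,1]
    - [0,0,14,0,0,0,1]
    - [0,0,13,0,0,0,1]
    - [0,0,0,0,0,0,1]

```text
time_s: 3.72
position: [0.5851, -0.2046, 0.1084]
tool_rot: [[-0.001, 1.0, -0.001], [1.0, 0.001, 0.001], [0.001, -0.001, -1.0]]
ft_force: [-0.5, 1.2, 0.6]
grip_width: 0.0852
gripper_force: 0.0
```

Request:
apply_moves:
  series:
    - [0,0,0,0,0,0,0]
    - [0,0,0,0,0,0,0]
    - [0,0,0,0,0,0,0]
    - [0,0,0,0,0,0,0]
    - [0,0,0,0,0,0,0]
    - [0,0,0,0,0,0,0]
    - [0,0,0,0,0,0,0]
    - [0,0,0,0,0,0,0]

```text
time_s: 4.72
position: [0.5857, -0.205, 0.1099]
tool_rot: [[-0.001, 1.0, 0.001], [1.0, 0.001, -0.001], [-0.001, 0.001, -1.0]]
ft_force: [0.6, 0.3, 6.4]
grip_width: 0.0262
gripper_force: 69.1
```

Request:
apply_moves:
  series:
    - [0,0,-10,0,0,0,0]
    - [0,0,-15,0,0,0,0]
    - [0,0,-20,0,0,0,0]
    - [0,0,-20,0,0,0,0]
    - [0,0,-20,0,0,0,0]
    - [0,0,-20,0,0,0,0]
    - [0,0,-20,0,0,0,0]
    - [0,0,-20,0,0,0,0]
    - [0,0,-10,0,0,0,0]
    - [0,0,0,0,0,0,0]

```text
time_s: 5.98
position: [0.5854, -0.2048, 0.2649]
tool_rot: [[-0.001, 1.0, 0.001], [1.0, 0.001, -0.0], [-0.0, 0.001, -1.0]]
ft_force: [0.3, -0.7, -2.7]
grip_width: 0.0265
gripper_force: 69.0
```

Request:
apply_moves:
  series:
    - [0,0,0,0,0,-9.5,0]
    - [0,0,0,0,0,-9.5,0]
    - [0,0,0,0,0,-9.5,0]
    - [0,0,0,0,0,-9.5,0]
    - [0,0,0,0,0,-9.5,0]
    - [0,0,0,0,0,-9.5,0]
    - [0,0,0,0,0,-9.5,0]
    - [0,0,0,0,0,-9.5,0]
    - [0,0,0,0,0,-9.5,0]
    - [0,0,0,0,0,-9.5,0]
    - [0,0,0,0,0,0,0]

```text
time_s: 7.35
position: [0.5851, -0.2047, 0.2635]
tool_rot: [[-0.996, -0.087, -0.001], [-0.087, 0.996, 0.001], [0.001, 0.001, -1.0]]
ft_force: [-0.2, -0.1, -2.5]
grip_width: 0.0261
gripper_force: 69.0
```

Run:
```python
from fit import *
s=telemetry.observe();print(s['position'].round(4),s['q'].round(1),s['ft_force'].round(1),s['grip_width']); print(s['tool_rot'].round(4))
im=get_image('scene');P=cloud(im);np.savez('pics/s1.npz',P=P,frame=im['frame'])
p0=s['position']
m=np.all((P>[p0[0]-.04,p0[1]-.04,p0[2]-.14])&(P<[p0[0]+.04,p0[1]+.04,p0[2]-.005]),-1)
r,c=np.nonzero(m);print(r.min(),r.max(),c.min(),c.max())
Q=P[m];
for z in np.arange(.13,.28,.01):
    q=Q[abs(Q[:,2]-z)<.005]
    if len(q)>3: print(z.round(2),len(q),q.min(0)[:2].round(4),q.max(0)[:2].round(4))
r0,c0=int(r.mean()),int(c.mean()); a=im['frame'][max(r0-50,0):r0+50,c0-50:c0+50,::-1]
cv2.imwrite('pics/s1.png',cv2.resize(a,(600,600),interpolation=cv2.INTER_CUBIC))
# foot points: top of foot z
zf=Q[:,2].min();F=Q[(Q[:,2]<zf+.075)&(Q[:,2]>zf+.004)]
g=F[:,:2]-F[:,:2].mean(0)
print('foot',len(F)); 
np.save('foot.npy',F)
```

```text
[ 0.5851 -0.2047  0.2635] [ -30.2   28.1   58.6   -0.    93.4 -125.2] [-0.2 -0.1 -2.5] 0.026060225073422736
[[-9.962e-01 -8.700e-02 -1.500e-03]
 [-8.700e-02  9.962e-01  9.000e-04]
 [ 1.400e-03  1.000e-03 -1.000e+00]]
119 167 127 150
0.16 11 [ 0.5872 -0.2152] [ 0.5984 -0.1903]
0.17 68 [ 0.5806 -0.2184] [ 0.5999 -0.1887]
0.18 69 [ 0.5822 -0.2189] [ 0.6    -0.1894]
0.19 73 [ 0.5804 -0.2188] [ 0.6006 -0.1892]
0.2 75 [ 0.5827 -0.2189] [ 0.5992 -0.189 ]
0.21 74 [ 0.5845 -0.2191] [ 0.5996 -0.189 ]
0.22 78 [ 0.5838 -0.2191] [ 0.5994 -0.1892]
0.23 83 [ 0.5817 -0.2198] [ 0.6007 -0.1892]
0.24 71 [ 0.5819 -0.2192] [ 0.6    -0.1892]
0.25 80 [ 0.5805 -0.2154] [ 0.6007 -0.1908]
0.26 28 [ 0.5836 -0.2141] [ 0.5992 -0.1909]
foot 522
```

View pics/s1.png

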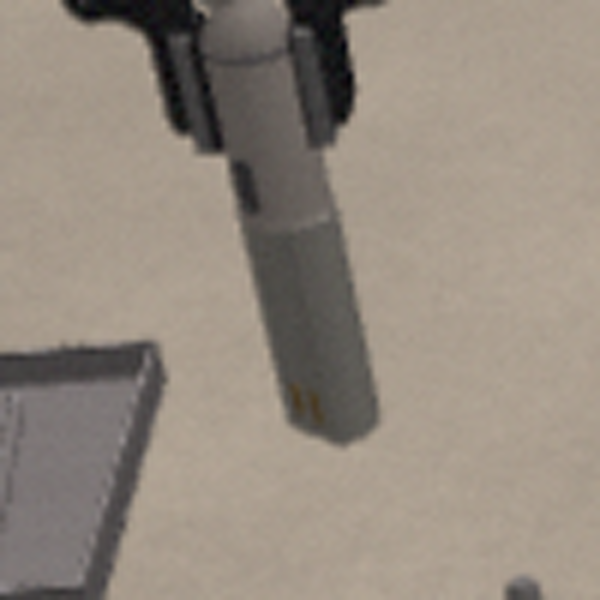

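The held light shows its flat on the picture's left, with the gold contacts and the button there. So the flat faces about -30°, as predicted. I'll refine that with a D-section fit.

Run:
```python
from fit import *
F=np.load('foot.npy');print(F[:,2].min(),F[:,2].max())
P=np.load('pics/s1.npz')['P']
G=P[np.all((P>[.56,-.24,.238])&(P<[.62,-.17,.262]),-1)]
def res(p,Q,zm=.2):
    d=Q[:,:2]-[p[0],p[1]]-np.outer(Q[:,2]-zm,p[3:5]); r=np.hypot(*d.T); n=np.array([np.cos(p[2]),np.sin(p[2])])
    return np.maximum(r-.015,d@n-.0095)
for ps in(-60,-33,-10):
    o=least_squares(res,[.585,-.2047,np.radians(ps),0,0],args=(F[(F[:,2]<.232)],),loss='soft_l1',f_scale=.001)
    print(o.x[:2].round(4),np.degrees(o.x[2]).round(1),o.x[3:].round(4),o.cost)
```

```text
0.16586742351354655 0.23658598190593483
[ 0.5843 -0.2046] -33.7 [ 0.002  -0.0034] 0.00011614753977399983
[ 0.5843 -0.2046] -33.7 [ 0.002  -0.0034] 0.00011614753977399984
[ 0.5843 -0.2046] -33.6 [ 0.002  -0.0034] 0.00011614466281044537
```

Request:
apply_moves:
  series:
    - [2,18,0,0,0,0,0]
    - [4,33,0,0,0,0,0]
    - [4,37,0,0,0,0,0]
    - [4.5,37,0,0,0,0,0]
    - [4.5,37,0,0,0,0,0]
    - [4.5,37,0,0,0,0,0]
    - [4.5,37,0,0,0,0,0]
    - [4.5,37,0,0,0,0,0]
    - [4.5,37,0,0,0,0,0]
    - [4.5,37,0,0,0,0,0]
    - [4.5,37,0,0,0,0,0]
    - [4,22,0,0,0,0,0]

```text
time_s: 8.9
position: [0.4981, 0.1975, 0.2644]
tool_rot: [[-0.996, -0.088, -0.0], [-0.088, 0.996, 0.0], [0.0, 0.0, -1.0]]
ft_force: [-0.0, 0.7, -1.5]
grip_width: 0.0264
gripper_force: 69.1
```

Request:
apply_moves:
  series:
    - [0,0,0,0,0,-8.4,0]
    - [0,0,0,0,0,-8.4,0]
    - [0,0,0,3.13,-3.9,0,0]
    - [0,0,0,3.13,-3.9,0,0]
    - [0,0,0,3.13,-3.9,0,0]
    - [0,0,0,3.13,-3.9,0,0]
    - [0,0,0,3.13,-3.9,0,0]
    - [0,0,0,3.13,-3.9,0,0]
    - [0,0,0,0,0,0,0]
    - [0,0,0,0,0,0,0]

```text
time_s: 10.15
position: [0.4995, 0.1955, 0.2646]
tool_rot: [[-0.828, -0.292, 0.478], [-0.402, 0.904, -0.144], [-0.39, -0.312, -0.867]]
ft_force: [0.6, 0.8, -1.3]
grip_width: 0.0263
gripper_force: 69.2
```

```bash
cat > tgt.py <<'E'
from fit import *
def well(az=163.1):
    a=np.radians(az);z=np.array([.5*np.cos(a),.5*np.sin(a),np.cos(np.pi/6)]);y=np.cross([0,0,1],[-np.cos(a),-np.sin(a),0]);x=np.cross(y,z)
    return np.column_stack([x,y,z])
E
python3 - <<'E'
from tgt import *
from scipy.spatial.transform import Rotation as R
s=telemetry.observe();p=s['position'];T=s['tool_rot'];W=well()
print(p.round(4),s['q'].round(1),s['ft_force'].round(1));print(T.round(3),W.round(3))
M=np.array([.5615,.1767,.064]);tg=M+W[:,2]*.1425
print('shift mm',(T.T@(tg-p)*1000).round(1))
w=T.T@W; print('angle tool z/-well z',np.degrees(np.arccos(-w[2,2])))
print('fix rotvec (tool)',np.degrees(np.cross(-np.array([0,0,-1.]),-w[:,2]*-1*-1)).round(2), np.degrees(np.cross([0,0,-1],w[:,2])).round(2))
for n in('scene','top'):
    im=get_image(n);np.savez(f'pics/{n}2.npz',P=cloud(im),frame=im['frame'])
E
```

```text
[0.4995 0.1955 0.2646] [ 16.3  11.   90.2 -19.5  54.6 -87.5] [ 0.6  0.8 -1.3]
[[-0.828 -0.292  0.478]
 [-0.402  0.904 -0.144]
 [-0.39  -0.312 -0.867]] [[ 0.829  0.291 -0.478]
 [-0.252  0.957  0.145]
 [ 0.5   -0.     0.866]]
shift mm [34.4 27.6 63.7]
angle tool z/-well z 0.07591111954602671
fix rotvec (tool) [ 0.07 -0.02  0.  ] [ 0.07 -0.02  0.  ]
```

Request:
apply_moves:
  series:
    - [12,10,0,0,0,0,0]
    - [12,10,10,0,0,0,0]
    - [10.4,7.6,15,0,0,0,0]
    - [0,0,15,0,0,0,0]
    - [0,0,15,0,0,0,0]
    - [0,0,8.7,0,0,0,0]
    - [0,0,0,0,0,0,0]

```text
time_s: 11.12
position: [0.4939, 0.1967, 0.1866]
tool_rot: [[-0.829, -0.292, 0.478], [-0.402, 0.904, -0.146], [-0.389, -0.313, -0.866]]
ft_force: [-0.1, -0.5, -1.9]
grip_width: 0.0265
gripper_force: 69.2
```

```bash
cat > chk.py <<'E'
from tgt import *
import sys
s=telemetry.observe();p=s['position'];T=s['tool_rot'];W=well();M=np.array([.5615,.1767,.064])
print(p.round(4),'TCP in well mm',(W.T@(p-M)*1000).round(1))
for n in('scene','top'):
    im=get_image(n);P=cloud(im);cv2.imwrite(f'pics/{n}3.png',im['frame'][:,:,::-1])
    C=(P-M)@W   # well coords
    f=C[np.all((C>[-.035,-.035,.045])&(C<[.035,.035,.11]),-1)]
    def res(q,Q):
        d=Q[:,:2]-q[:2]-np.outer(Q[:,2]-.08,q[3:5]); r=np.hypot(*d.T)
        return np.maximum(r-.015,d@[np.cos(q[2]),np.sin(q[2])]-.0095)
    o=least_squares(res,[0,0,0,0,0],args=(f,),loss='soft_l1',f_scale=.001)
    print(n,len(f),'foot in well mm',(o.x[:2]*1000).round(1),'flat deg',np.degrees(o.x[2]).round(1),'tilt',np.degrees(o.x[3:]).round(1),'underside z',np.percentile(f[:,2],[0.5,2]).round(4),o.cost)
    g=C[np.all((C>[-.03,-.03,-.04])&(C<[.03,.03,.02]),-1)]
    g=g[(np.hypot(g[:,0],g[:,1])>.018)]
    print('  sleeve top z pct',np.percentile(g[:,2],[95,98,99,99.8]).round(4),len(g))
    def rc(q,Q): return np.hypot(Q[:,0]-q[0],Q[:,1]-q[1])-.0235
    h=g[(abs(rc([0,0],g))<.004)&(g[:,2]>-.035)&(g[:,2]<-.002)&(abs(g[:,1])>.011)]
    o=least_squares(rc,[0,0],args=(h,),loss='soft_l1',f_scale=.001);print('  sleeve centre mm',(o.x*1000).round(1),len(h))
a=cv2.imread('pics/scene3.png')[110:250,240:420];b=cv2.imread('pics/top3.png')[130:270,90:270]
cv2.imwrite('pics/c3.png',cv2.resize(np.vstack([a,b]),(386,600),interpolation=cv2.INTER_CUBIC))
E
python3 chk.py
```

```text
[0.4939 0.1967 0.1866] TCP in well mm [  0.2  -0.5 141.4]
scene 437 foot in well mm [ 0.5 -0.5] flat deg 0.8 tilt [-0.1 -0.2] underside z [0.0456 0.0466] 0.00023467564918250305
  sleeve top z pct [-0.0009 -0.0003 -0.0002 -0.0001] 426
  sleeve centre mm [ 0.6 -0. ] 173
top 340 foot in well mm [ 0.8 -0.1] flat deg 1.2 tilt [0.1 0. ] underside z [0.0461 0.048 ] 4.742257453429556e-05
  sleeve top z pct [0.0008 0.0012 0.0014 0.0019] 360
  sleeve centre mm [1.  0.2] 114
```

View pics/c3.png

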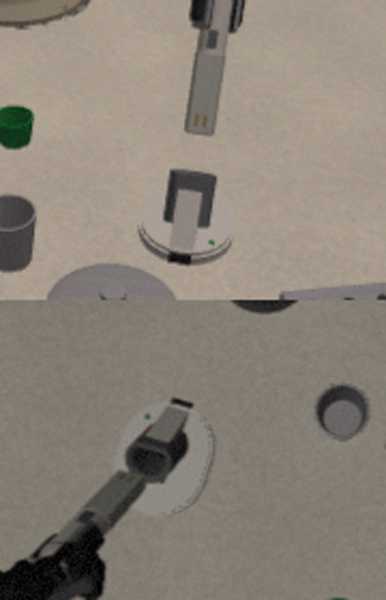

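The view shows the light on the well's axis with its flat (gold contacts) facing the well's flat. It is about 0.4 mm off sideways and 1° in turn, so I'll insert it.

Request:
apply_moves:
  series:
    - [-0.3,0.3,8,0,0,0,0]
    - [0,0,8,0,0,0,0]
    - [0,0,8,0,0,0,0]
    - [0,0,8,0,0,0,0]
    - [0,0,6,0,0,0,0]
    - [0,0,6,0,0,0,0]
    - [0,0,6,0,0,0,0]
    - [0,0,0,0,0,0,0]

```text
time_s: 12.22
position: [0.5177, 0.19, 0.1434]
tool_rot: [[-0.828, -0.292, 0.478], [-0.403, 0.904, -0.145], [-0.389, -0.313, -0.866]]
ft_force: [-0.2, 0.1, -1.6]
grip_width: 0.0267
gripper_force: 69.2
```

Request:
apply_moves:
  series:
    - [0,0,5,0,0,0,0]
    - [0,0,5,0,0,0,0]
    - [0,0,5,0,0,0,0]
    - [0,0,5,0,0,0,0]
    - [0,0,5,0,0,0,0]
    - [0,0,0,0,0,0,0]

```text
time_s: 12.98
position: [0.5297, 0.1864, 0.1218]
tool_rot: [[-0.828, -0.292, 0.478], [-0.403, 0.904, -0.145], [-0.389, -0.313, -0.866]]
ft_force: [0.2, -0.2, -1.5]
grip_width: 0.0267
gripper_force: 69.2
```

Request:
apply_moves:
  series:
    - [0,0,3,0,0,0,0]
    - [0,0,2,0,0,0,0]
    - [0,0,1,0,0,0,0]
    - [0,0,0,0,0,0,0]

```text
time_s: 13.48
position: [0.5325, 0.1856, 0.1169]
tool_rot: [[-0.828, -0.292, 0.478], [-0.403, 0.904, -0.145], [-0.39, -0.313, -0.866]]
ft_force: [-0.0, 0.3, -1.6]
grip_width: 0.0263
gripper_force: 69.2
```

Request:
apply_moves:
  series:
    - [0,0,1,0,0,0,0]
    - [0,0,1,0,0,0,0]
    - [0,0,0,0,0,0,0]

```text
time_s: 13.85
position: [0.5335, 0.1853, 0.1152]
tool_rot: [[-0.828, -0.292, 0.478], [-0.403, 0.904, -0.145], [-0.39, -0.313, -0.866]]
ft_force: [-0.1, -0.1, -1.9]
grip_width: 0.0264
gripper_force: 69.2
```

Request:
apply_moves:
  series:
    - [0,0,1,0,0,0,0]
    - [0,0,0.5,0,0,0,0]
    - [0,0,0,0,0,0,0]

```text
time_s: 14.22
position: [0.5342, 0.1851, 0.1139]
tool_rot: [[-0.828, -0.292, 0.479], [-0.403, 0.904, -0.145], [-0.39, -0.313, -0.866]]
ft_force: [1.1, 0.2, -2.0]
grip_width: 0.0265
gripper_force: 69.2
```

Request:
apply_moves:
  series:
    - [0,0,1,0,0,0,0]
    - [0,0,0.5,0,0,0,0]
    - [0,0,0,0,0,0,0]

```text
time_s: 14.6
position: [0.5349, 0.1849, 0.1127]
tool_rot: [[-0.828, -0.292, 0.479], [-0.403, 0.904, -0.145], [-0.39, -0.313, -0.866]]
ft_force: [-0.5, -0.7, -0.2]
grip_width: 0.0262
gripper_force: 69.5
```

Request:
apply_moves:
  series:
    - [0,0,1,0,0,0,0]
    - [0,0,0.5,0,0,0,0]
    - [0,0,0,0,0,0,0]

```text
time_s: 14.98
position: [0.5353, 0.1851, 0.1128]
tool_rot: [[-0.827, -0.292, 0.48], [-0.403, 0.904, -0.145], [-0.392, -0.313, -0.865]]
ft_force: [-11.3, 2.5, 14.0]
grip_width: 0.0262
gripper_force: 71.6
```

Request:
apply_moves:
  series:
    - [0,0,0,0,0,0,1]
    - [0,0,0,0,0,0,1]
    - [0,0,0,0,0,0,1]
    - [0,0,0,0,0,0,1]
    - [0,0,0,0,0,0,1]
    - [0,0,0,0,0,0,1]
    - [0,0,0,0,0,0,1]
    - [0,0,0,0,0,0,1]

```text
time_s: 15.98
position: [0.5356, 0.1847, 0.1114]
tool_rot: [[-0.828, -0.292, 0.479], [-0.403, 0.904, -0.145], [-0.39, -0.313, -0.866]]
ft_force: [-1.0, -0.3, 0.1]
grip_width: 0.0857
gripper_force: 0.0
```

Request:
apply_moves:
  series:
    - [0,0,-10,0,0,0,1]
    - [0,0,-15,0,0,0,1]
    - [0,0,-20,0,0,0,1]
    - [0,0,-20,0,0,0,1]
    - [0,0,-20,0,0,0,1]
    - [0,0,-15,0,0,0,1]
    - [0,0,-10,0,0,0,1]
    - [0,0,0,0,0,0,1]
    - [0,0,0,0,0,0,1]

```text
time_s: 17.1
position: [0.483, 0.2006, 0.2061]
tool_rot: [[-0.828, -0.292, 0.478], [-0.403, 0.904, -0.145], [-0.389, -0.313, -0.866]]
ft_force: [0.3, 0.1, -0.2]
grip_width: 0.0852
gripper_force: 0.0
```

Run:
```python
from tgt import *
M=np.array([.5615,.1767,.064]);W=well()
for n in('scene','top'):
    im=get_image(n);C=(cloud(im)-M)@W;cv2.imwrite(f'pics/{n}4.png',im['frame'][:,:,::-1])
    f=C[np.all((C>[-.025,-.025,.0])&(C<[.025,.025,.14]),-1)]
    g=f[(f[:,2]>.045)&(f[:,2]<.09)]
    def res(q,Q): return np.hypot(*(Q[:,:2]-q[:2]-np.outer(Q[:,2]-.0375,q[2:])).T)-.014
    o=least_squares(res,[0]*4,args=(g,),loss='soft_l1',f_scale=.001)
    print(n,len(g),'mid mm',(o.x[:2]*1000).round(1),'tilt',np.degrees(o.x[2:]).round(1),'top z',np.percentile(f[:,2],[99,99.8]).round(4),'want .120')
a=cv2.imread('pics/scene4.png')[110:250,240:420];b=cv2.imread('pics/top4.png')[130:270,90:270]
cv2.imwrite('pics/c4.png',cv2.resize(np.vstack([a,b]),(386,600),interpolation=cv2.INTER_CUBIC))
```

```text
scene 280 mid mm [-1.7 -0.3] tilt [-5.3  1. ] top z [0.1174 0.1196] want .120
top 229 mid mm [-2.3  0.5] tilt [-4.3  0. ] top z [0.1207 0.1213] want .120
```

View pics/c4.png

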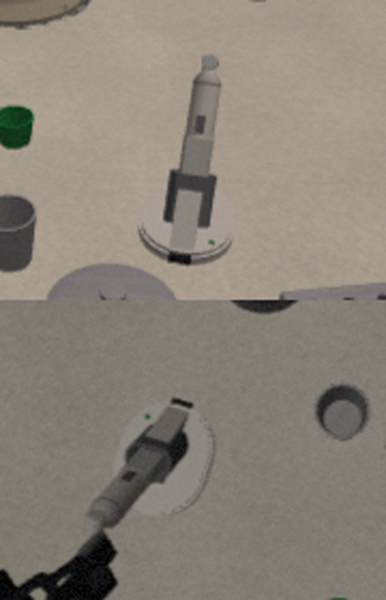

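The light stands in the well, with the button and flat toward the spine. Its top is at 0.120 m, as expected when home, and it leans about 5° within the well's play. The gripper is clear.

```bash
python3 -c "
from rig import env
print(env.close_job())"
```

```text
the job is handed in; nothing more can be done
None
```

The curing light is fully home in the charging well, flat to flat and let go; the job is handed in, though the hand-in returned no verdict.

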